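# Eject the spent test cartridge from the reader and file it in the tray

### The arm

A 6-joint arm with a two-finger parallel gripper is mounted at the origin on a cart in front of the work surface, level with it; the furniture and walls round the work are solid. World frame = base frame: x ahead of the robot, y to its left, z up, the work surface at z = 0. Lengths are in mm, angles in rad, forces in N, time in s.
With the tool pointing down it reaches from about 300 to 750 mm from the base axis. Payload 8.5 kg.
Tool frame: the origin (TCP) lies on the centre line of the jaws, within the pads' length; the fingertips stand 19 mm ahead of it and the grasp point (between the pads) is the TCP (tcp_to_tips is the distance from the TCP to the fingertips, in mm); z points along the fingers, y is the line along which they close (so a half turn about z gives the same grasp; the last joint's range is limited). The gripper opens to 88 mm and grips with 3 to 60 N. Pads are 18 mm wide; open, the fingers measure 123 mm over their backs; the gripper's body (75 mm by 187 mm) begins 45 mm behind the grasp point.
Start: joints at [0.891, 0.381, 1.297, -0, 1.464, -0.215], TCP at [246.523, 491.637, 257.748] pointing down, gripper open.
Joint ranges: [-3.11, 3.11], [-0.89, 2.33], [0.22, 2.48], [-1.42, 4.56], [0.17, 2.85], [-2.88, 2.88]. Speed limits (rad/s): [2.39, 2.39, 3.14, 3.14, 3.14, 3.14].

### API

Orientations are given as a unit quaternion [w, x, y, z].
In Python, from plant import sense, camera, hand_in, tcp_to_tips gives the robot as it stands.
- The arm moves only by the tool jog_arm, never from a script. Its argument "increments" is a list of rows, each an object of numbers: "tx", "ty", "tz": the shift along the tool's x, y, z in m; "yaw": the turn about the tool's z in rad; "claw": the opening in per cent of the stroke, from 0 (shut) to 100 (fully open). A call has 1 to 20 rows; each row is the pose to reach, as a shift and turn from the pose commanded when the call began, along the tool's axes at that moment; what a row does not reach only later rows make up. A row lasts 1/8 s, in which the tool goes at most 62.5 mm and 10.7 degrees, less where a joint would pass 70% of its speed; a pose out of reach is approached as far as the arm can. A call with a gripper value outside its range is refused whole. The fingers move at their own pace and stop on an object; "grip_force" is the grip in N (left out, the last holds). Time passes only in rows, so rows that repeat a pose let the fingers close. It gives the time, the measured TCP pose, the force, the opening and the grip force at its end, in the units of the state.
- sense(): the state, without advancing time (a new reading comes with each control period).
- camera(name): name is "scene" or "top" or "wrist"; returns a dict with "img" (420x560x3 uint8, blue, green, red), "K" (3x3 intrinsics, pixels), "k1" (the pictures are not rectified: a ray, as slopes to the right and down, at radius r is drawn at 1 + k1 r^2 times it, then the intrinsics apply), "extrinsics" (4x4, takes a point from camera to world coordinates); the wrist camera has in their place "tool_from_camera" (4x4, takes a point from camera to tool coordinates, whose origin is the TCP and whose axes are the flange's). Camera axes: x right, y up, looking along -z (the intrinsics and any distortion apply to the point x, -y, -z); pixel columns grow to the right and rows downward; lengths in mm; the calibration is good to about 2 mm. A picture is of the moment at which its call begins: read the wrist's pose just before it. There is no depth.
- hand_in(): hands the job in; it is judged then, once.
The state is a dict: "t": time; "joint_positions": joint angles; "joint_vel": joint speeds; "joint_efforts": joint torques, N m; "tool_pos": TCP position; "orientation": TCP orientation; "ft_force": force on the tool from outside, world axes, zero at the start; "moment": the same for the moment, N m; "grip_width": opening from 0.0 (shut) to 1.0 (fully open); "grasp_force": force on a finger pad.
Only numpy, scipy, OpenCV 4.12 (cv2) and the standard library are available. Lean on these libraries where they do the work, as an engineer would, in place of code of your own. Each camera call takes 0.05 s, during which the arm holds its last target. There are 200 camera calls.

### The job

The test cartridge in the two-bay reader is spent. Press the spring ejector beside its bay gently but fully home so that the cartridge is pushed out, draw it out and lay it flat in an empty compartment of the aluminium tray, narrow nose in the narrow end of the compartment; set it down, never drop it or let it fly. Leave the dust plug in the other bay, and the filed cartridge and the things on the bench as they are.

Things in the scene. Friction and masses are not known exactly. Their poses are not given: they have to be found in the camera images.
- reader: white, grey and black two-bay cartridge reader, fixed, 116 (x) x 172 (y) x 50 mm (display at the back up to 59 mm). Origin: middle of its underside. Its front, 58 mm from the origin, faces its -x and has two bays at y = +28 and -28 mm and their ejectors at y = +70 and -70 mm. One bay holds the spent cartridge, the other the dust plug; which is which varies.
- bay_left (a point): middle of the lower edge of the mouth of the bay at reader y = +28 mm, height 18 mm. Mouth 31 mm wide, 9.5 mm high. Under it a guide tongue 16 mm wide (height 14 to 18 mm) stands 16 mm out of the front. A spring leaf in the bay clicks into a groove of the cartridge and holds it (about 4 to 8 N to start it, 1 to 4 N to slide it)
- bay_right (a point): the same for the bay at reader y = -28 mm
- ejector_left (a joint): spring ejector of bay_left, travel in m along the reader's +x: 0 out at rest, 0.015 home on a firm stop. Inside, a rocker pushes the cartridge out toward the reader's -x, 2 mm per mm. It takes 4 N at first, 10 to 17 N to click the cartridge loose in the first 3 mm, then 9 to 15 N up to the stop: go on through the click until the stop is felt. It springs back; the cartridge stays out
- ejector_right (a joint): the same for bay_right
- ejector_left_face (a point): middle of the front face of the left ejector, a grey bar 16 mm wide (y), 14 mm high, height 23 mm; at rest it stands 20 mm out of the reader's front, fully home 5 mm
- ejector_right_face (a point): the same for the right ejector
- cartridge: spent test cartridge: flat, white, 70 (x) x 28 (y) x 8 mm, 20 to 45 g; nose 12 mm long, 16 mm wide at its +x end. Origin: middle of its underside. Starts in a bay, axes as the reader's, nose inward, square end 2 mm inside the mouth, out of grip; ejected it stands 28 mm out. A light pull along the reader's -x draws it on; up to 50 mm out it still rests level on bay floor and tongue
- cartridge_nose (a point): tip of the cartridge's nose, 35 mm along its +x from the origin, 4 mm above its underside
- dust_plug: grey plug closing the other bay, to be left: inside like the cartridge, with a face plate 34 x 12.5 mm standing about 5 mm out of the reader's front. Origin as the cartridge's
- tray: aluminium tray, fixed, 82 (x) x 157 (y) x 13 mm, origin: middle of its underside. Compartments at y = -57, 0, +57 mm, each 73 (x) x 31 (y) mm, floor at z = 3 mm, walls to 13 mm; the last 10.5 mm at +x narrow to 20 mm for a cartridge's nose. For x from -17 to +17 mm the walls are cut down to z = 3 mm: finger wells 26 mm wide beside each compartment, to grip a cartridge by its middle
- compartment_1 (a point): middle of the floor of the middle compartment (tray y = 0), empty
- compartment_2 (a point): middle of the floor of the compartment at tray y = +57 mm, empty
- filed_cartridge: a cartridge already filed in the compartment at tray y = -57 mm, same shape as the spent one; to be left
- timer: white bench timer, 60 x 68 x 19 mm, origin under its middle; a bystander
- swab_box: small white box of wipes, 54 x 67 x 60 mm, origin under its middle; a bystander

How it is judged (in metres and radians):
On the way:
1. the ejector beside the cartridge's bay is pressed home (over 13.5 of its 15 mm) and has pushed the cartridge out by more than 23 mm, still in line with its bay (((value of joint ejector_left above 0.0135 m and y of cartridge in the frame of reader between 0.022 and 0.034 m and x of cartridge in the frame of reader below -0.044 m) or (value of joint ejector_right above 0.0135 m and y of cartridge in the frame of reader between -0.034 and -0.022 m and x of cartridge in the frame of reader below -0.044 m))), for 0.05 s.
At the end, for the whole second after the job is handed in: Cartridge flat (tilt < 0.06 rad), at rest, origin within 5 mm of compartment_1 or _2, nose tip over 28 mm toward the tray's +x; both ejectors sprung back out (< 2 mm); dust plug within 4 mm and filed cartridge within 6 mm of their start ((distance between cartridge and compartment_1 below 0.005 m or distance between cartridge and compartment_2 below 0.005 m) and x of cartridge_nose in the frame of tray above 0.028 m and angle between cartridge's own z axis and vertical below 0.06 rad and linear speed of cartridge below 0.02 m/s and value of joint each of ejector_left, ejector_right below 0.002 m and distance of dust_plug from where it was at the start of the episode below 0.004 m and distance of filed_cartridge from where it was at the start of the episode below 0.006 m); the robot touches nothing.
It fails at once if the reader or an ejector is pushed with more than 40 N (contact force between the fingers and reader above 40 N).
It fails at once if the cartridge flies or falls: moves faster than 0.3 m/s while the fingers do not touch it (linear speed of cartridge above 0.3 m/s and contact force between the fingers and cartridge below 0.05 N).
It fails at once if the dust plug is moved by more than 4 mm (distance of dust_plug from where it was at the start of the episode above 0.004 m).
It fails at once if the filed cartridge is moved by more than 6 mm (distance of filed_cartridge from where it was at the start of the episode above 0.006 m).
It fails at once if the timer or the box of wipes is moved by more than 15 mm (distance of any of timer, swab_box from where it was at the start of the episode above 0.015 m).
It also fails if it takes over 58 s, if anything falls off the work surface, if the arm or the gripper's body presses on something with over 40 N, if the wrist force passes 120 N, or if a joint passes its speed limit or range.

## Working session

There is one attempt and no reset: what is moved stays moved. The work goes in short steps, Python scripts to look and compute and a tool call to move; the robot and the scene stay as the last step left them, time stands still between calls to the robot, and variables do not carry over. Pictures are saved under pics/ and viewed, at most 12 in all, crops included, and the job is handed in when it is done.

Besides the shell and the picture viewer there is one more tool, called after "Request:" by a JSON object that holds its "method" and its "body", one argument or row to a line. jog_arm: Moves the arm, as the interface text tells. Its arguments: {"type":"object","properties":{"increments":{"type":"array"},"grip_force":{"type":"number"}},"required":["increments"]}

```bash
ls; mkdir -p pics
cat > h.py <<'E'
import numpy as np, cv2, json
from plant import sense, camera, hand_in, tcp_to_tips
from scipy.spatial.transform import Rotation as R
def tool_T(s):
    q=s["orientation"]; T=np.eye(4); T[:3,:3]=R.from_quat([q[1],q[2],q[3],q[0]]).as_matrix(); T[:3,3]=s["tool_pos"]; return T
def shot(name,fn=None):
    s=sense(); c=camera(name)
    E=np.array(c["extrinsics"]) if "extrinsics" in c else tool_T(s)@np.array(c["tool_from_camera"])
    if fn: cv2.imwrite("pics/"+fn,c["img"]); np.savez("pics/"+fn+".npz",K=c["K"],k1=c["k1"],E=E,img=c["img"])
    return dict(K=np.array(c["K"]),k1=float(c["k1"]),E=E,img=c["img"])
def load(fn):
    d=np.load("pics/"+fn+".npz"); return dict(K=d["K"],k1=float(d["k1"]),E=d["E"],img=d["img"])
def ray(c,uv):
    uv=np.array(uv,float).reshape(-1,1,2)
    p=cv2.undistortPoints(uv,c["K"],np.array([c["k1"],0,0,0.]))[:,0]
    d=np.c_[p[:,0],-p[:,1],-np.ones(len(p))]@c["E"][:3,:3].T
    return c["E"][:3,3],d
def onz(c,uv,z):
    o,d=ray(c,uv); return o+d*((z-o[2])/d[:,2])[:,None]
def proj(c,P):
    P=np.atleast_2d(P); q=(P-c["E"][:3,3])@c["E"][:3,:3]; q=q*[1,-1,-1]
    return cv2.projectPoints(q.astype(float),np.zeros(3),np.zeros(3),c["K"],np.array([c["k1"],0,0,0.]))[0][:,0]
E
python3 - <<'E'
from h import *
s=sense();print(s, tcp_to_tips)
for n in("scene","top","wrist"):
    c=shot(n,n+"0.png");print(n,c["K"],c["k1"],c["E"].round(3))
E
```

```text
pics
{'t': 0.0, 'joint_positions': array([ 8.90695944e-01,  3.81184291e-01,  1.29821622e+00, -3.05899189e-05,
        1.46361341e+00, -2.15287190e-01]), 'joint_vel': array([ 0.00051963,  0.00046128,  0.00040826, -0.0010234 , -0.0018678 ,
       -0.00139094]), 'joint_efforts': array([-5.86855458e-04, -4.37931955e+01, -2.24561030e+01,  7.12557323e-02,
        3.52903234e-02, -1.73845106e-04]), 'tool_pos': array([246.38486529, 491.45139686, 257.15906484]), 'orientation': array([-2.93917947e-04,  2.30318422e-01,  9.73115060e-01, -6.47183278e-04]), 'ft_force': array([ 0.15660849,  0.05261309, -0.7671594 ]), 'moment': array([ 0.02848351,  0.03742052, -0.02961337]), 'grasp_force': 0.0, 'grip_width': 0.9978891644787103} 19.0
scene [[412.34961156   0.         279.25876581]
 [  0.         412.34961156 214.63875349]
 [  0.           0.           1.        ]] -0.028509606050994396 [[-6.42000e-01  4.09000e-01 -6.49000e-01 -7.97390e+01]
 [-7.66000e-01 -3.16000e-01  5.60000e-01  2.18058e+02]
 [ 2.40000e-02  8.56000e-01  5.16000e-01  4.92974e+02]
 [ 0.00000e+00  0.00000e+00  0.00000e+00  1.00000e+00]]
top [[438.81569992   0.         280.30353803]
 [  0.         438.81569992 206.088159  ]
 [  0.           0.           1.        ]] -0.1378487400237055 [[-2.50000e-02  9.98000e-01 -5.40000e-02  4.44760e+02]
 [-9.99000e-01 -2.70000e-02 -2.40000e-02 -2.80753e+02]
 [-2.60000e-02  5.40000e-02  9.98000e-01  9.61178e+02]
 [ 0.00000e+00  0.00000e+00  0.00000e+00  1.00000e+00]]
wrist [[337.09153616   0.         279.39362364]
 [  0.         337.09153616 203.92147015]
 [  0.           0.           1.        ]] 0.0023614857023089206 [[ 4.47000e-01 -8.61000e-01 -2.42000e-01  1.83997e+02]
 [ 8.94000e-01  4.30000e-01  1.23000e-01  5.22976e+02]
 [-2.00000e-03 -2.72000e-01  9.62000e-01  3.84766e+02]
 [ 0.00000e+00  0.00000e+00  0.00000e+00  1.00000e+00]]
```

View pics/top0.png

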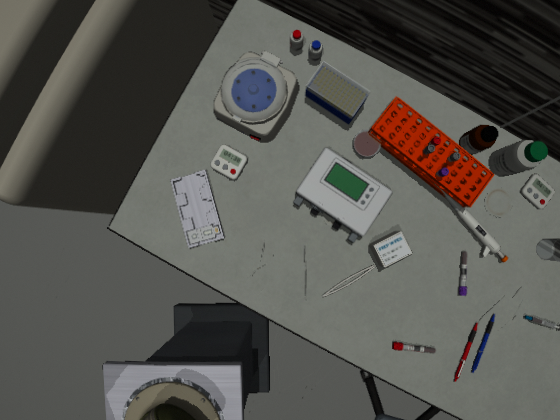

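View pics/scene0.png

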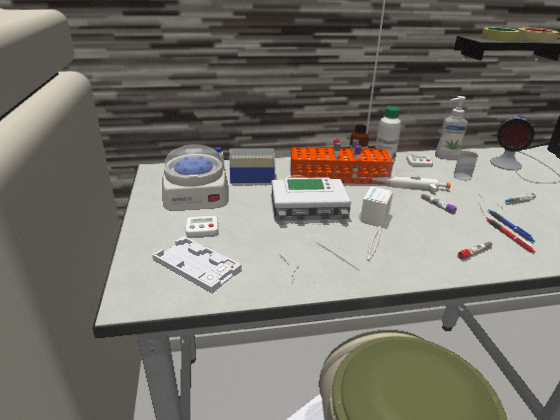

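The top view shows the reader (centre about 343,192), the tray (198,208), the timer (229,162) and the swab box (391,250). The arm is clear of the table, so I'll enlarge the reader and tray.

Run:
```python
from h import *
t=load("top0.png")["img"]; s=load("scene0.png")["img"]
a=cv2.resize(t[140:250,285:400],None,fx=3.4,fy=3.4,interpolation=cv2.INTER_CUBIC)
b=cv2.resize(t[160:255,160:255],None,fx=3.4,fy=3.4,interpolation=cv2.INTER_CUBIC)
c=cv2.resize(s[165:230,262:362],None,fx=4,fy=4,interpolation=cv2.INTER_CUBIC)[:,:391]
c2=cv2.resize(s[228:298,145:250],None,fx=3.5,fy=3.5,interpolation=cv2.INTER_CUBIC)
H=np.zeros((600,800,3),np.uint8)
H[:a.shape[0],:a.shape[1]]=a; H[:b.shape[0],400:400+b.shape[1]]=b
y=376;n=600-y
H[y:,:c.shape[1]]=c[:n]; k=c2[:n]; H[y:y+len(k),400:400+k.shape[1]]=k
cv2.imwrite("pics/crop0.png",H)
```

```text
(no output)
```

View pics/crop0.png

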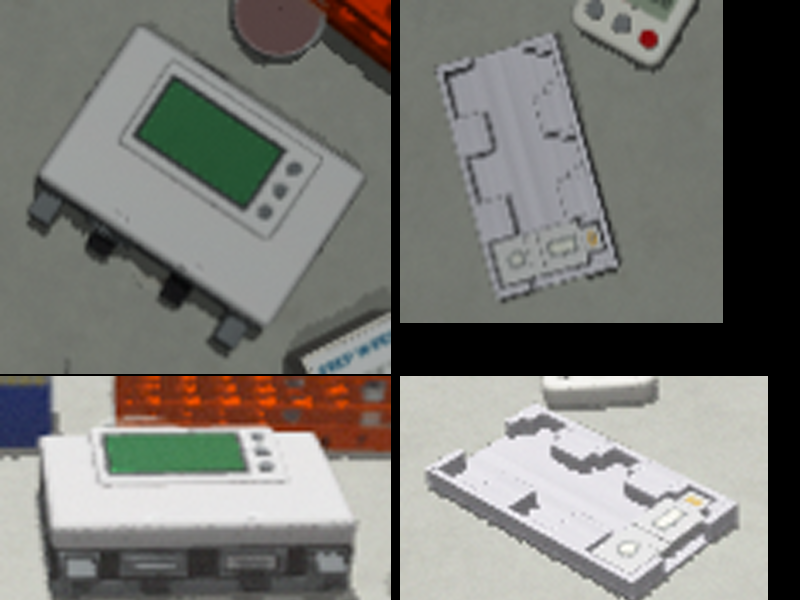

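The crop shows the reader's front facing lower left and the filed cartridge at the bottom of the tray, nose to the right. It is too coarse to tell the bays apart. I'll compute coarse poses and plan a wrist look.

```bash
cat >> h.py <<'E'
def fit(c,uv,model,z):
    "planar rigid fit of model xy to pixels at height z -> x,y,yaw,rms"
    p=onz(c,uv,z)[:,:2]; m=np.array(model,float); pc=p.mean(0); mc=m.mean(0)
    a=(p-pc)@[1,1j]; b=(m-mc)@[1,1j]; th=np.angle((a*b.conj()).sum())
    Rm=np.array([[np.cos(th),-np.sin(th)],[np.sin(th),np.cos(th)]]); o=pc-Rm@mc
    return o.round(1),th.round(4),np.linalg.norm(p-o-m@Rm.T,axis=1).round(1)
E
python3 - <<'E'
from h import *
c=load("top0.png")
def u(l,ox,oy,sx): return [(ox+(x-sx)/3.4,oy+y/3.4) for x,y in l]
print("reader",fit(c,u([(140,28),(365,178),(38,178),(262,330)],285,140,0),[(58,86),(58,-86),(-58,86),(-58,-86)],50))
print("tray",fit(c,u([(436,66),(556,34),(620,265),(500,300)],160,160,400),[(-41,78.5),(41,78.5),(41,-78.5),(-41,-78.5)],13))
o,th,_=fit(c,u([(140,28),(365,178),(38,178),(262,330)],285,140,0),[(58,86),(58,-86),(-58,86),(-58,-86)],50)
s=load("scene0.png"); Rm=np.array([[np.cos(th),-np.sin(th)],[np.sin(th),np.cos(th)]])
for P in [(58,86,50),(58,-86,50),(-58,86,50),(-58,-86,50),(-78,70,23),(-78,-70,23)]:
  P=np.array(P,float);P[:2]=Rm@P[:2]+o; print(P.round(1),proj(s,P).round(1),((proj(s,P)-[262,165])*4+[0,376]).round())
w=load("wrist0.png"); T=tool_T(sense()); print(T.round(3)); print((np.linalg.inv(T)@w["E"]).round(3))
E
```

```text
reader (array([ 519.4, -392.7]), np.float64(-0.6232), array([3.7, 2.8, 3.5, 3.9]))
tray (array([495.4, -76.7]), np.float64(-1.3175), array([0.6, 1.7, 0.9, 0.8]))
[ 616.7 -356.7   50. ] [[272.1 179. ]] [[ 40. 432.]]
[ 516.3 -496.4   50. ] [[341.8 178.3]] [[319. 429.]]
[ 522.5 -289.    50. ] [[275.2 202.4]] [[ 53. 526.]]
[ 422.1 -428.7   50. ] [[352.4 201.2]] [[362. 521.]]
[ 496.9 -290.3   23. ] [[282.9 217.6]] [[ 83. 586.]]
[ 415.2 -404.    23. ] [[345.9 216.4]] [[336. 582.]]
[[-8.94000e-01  4.48000e-01 -1.00000e-03  2.46407e+02]
 [ 4.48000e-01  8.94000e-01 -1.00000e-03  4.91506e+02]
 [ 0.00000e+00 -1.00000e-03 -1.00000e+00  2.57316e+02]
 [ 0.00000e+00  0.00000e+00  0.00000e+00  1.00000e+00]]
[[ 1.00000e-03  9.62000e-01  2.72000e-01  6.99240e+01]
 [ 1.00000e+00 -1.00000e-03  0.00000e+00  3.00000e-02]
 [ 1.00000e-03  2.72000e-01 -9.62000e-01 -1.27434e+02]
 [ 0.00000e+00  0.00000e+00  0.00000e+00  1.00000e+00]]
```

Request:
{"method": "jog_arm", "body": {
  "increments": [
    {"tx": -0.034, "ty": -0.046, "tz": 0, "yaw": 0.0},
    {"tx": -0.068, "ty": -0.092, "tz": 0, "yaw": 0.0},
    {"tx": -0.102, "ty": -0.138, "tz": 0, "yaw": 0.05},
    {"tx": -0.136, "ty": -0.184, "tz": 0, "yaw": 0.05},
    {"tx": -0.17, "ty": -0.23, "tz": 0, "yaw": 0.05},
    {"tx": -0.204, "ty": -0.276, "tz": 0, "yaw": 0.1},
    {"tx": -0.238, "ty": -0.322, "tz": 0.02, "yaw": 0.1},
    {"tx": -0.272, "ty": -0.368, "tz": 0.04, "yaw": 0.1},
    {"tx": -0.306, "ty": -0.414, "tz": 0.06, "yaw": 0.159},
    {"tx": -0.34, "ty": -0.46, "tz": 0.08, "yaw": 0.159},
    {"tx": -0.374, "ty": -0.506, "tz": 0.107, "yaw": 0.159},
    {"tx": -0.408, "ty": -0.552, "tz": 0.107, "yaw": 0.159},
    {"tx": -0.442, "ty": -0.598, "tz": 0.107, "yaw": 0.159},
    {"tx": -0.474, "ty": -0.6415, "tz": 0.107, "yaw": 0.159},
    {"tx": -0.474, "ty": -0.6415, "tz": 0.107, "yaw": 0.159},
    {"tx": -0.474, "ty": -0.6415, "tz": 0.107, "yaw": 0.159},
    {"tx": -0.474, "ty": -0.6415, "tz": 0.107, "yaw": 0.159},
    {"tx": -0.474, "ty": -0.6415, "tz": 0.107, "yaw": 0.159}
  ]
}}

```text
invalid input at $.increments[0]: expected keys tx, ty, tz, yaw, claw
```

Run:
```python
from h import *
s=sense();print(s["t"],s["tool_pos"],tool_T(s)[:3,0],s["joint_positions"],s["ft_force"])
shot("wrist","w1.png")
```

```text
0.15 [246.40704724 491.50568137 257.31587499] [-8.93933103e-01  4.48200354e-01  2.24650994e-04] [ 8.90714016e-01  3.81024144e-01  1.29800633e+00  6.81593416e-07
  1.46361047e+00 -2.15331343e-01] [-0.77020533 -0.39663245 -0.52825622]
```

View pics/w1.png

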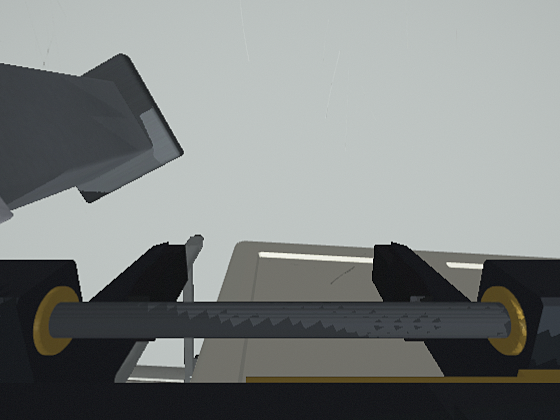

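The call was refused because `claw` was missing. The wrist view does show that the gripper hides everything below about row 290 of the picture, so I'll aim closer to the reader.

Request:
{"method": "jog_arm", "body": {
  "increments": [
    {"tx": -0.037, "ty": -0.046, "tz": 0, "yaw": 0.0, "claw": 100},
    {"tx": -0.074, "ty": -0.092, "tz": 0, "yaw": 0.0, "claw": 100},
    {"tx": -0.111, "ty": -0.138, "tz": 0, "yaw": 0.05, "claw": 100},
    {"tx": -0.148, "ty": -0.184, "tz": 0, "yaw": 0.05, "claw": 100},
    {"tx": -0.185, "ty": -0.23, "tz": 0, "yaw": 0.05, "claw": 100},
    {"tx": -0.222, "ty": -0.276, "tz": 0, "yaw": 0.1, "claw": 100},
    {"tx": -0.26, "ty": -0.322, "tz": 0.02, "yaw": 0.1, "claw": 100},
    {"tx": -0.3, "ty": -0.368, "tz": 0.04, "yaw": 0.1, "claw": 100},
    {"tx": -0.335, "ty": -0.414, "tz": 0.06, "yaw": 0.159, "claw": 100},
    {"tx": -0.37, "ty": -0.46, "tz": 0.08, "yaw": 0.159, "claw": 100},
    {"tx": -0.41, "ty": -0.506, "tz": 0.107, "yaw": 0.159, "claw": 100},
    {"tx": -0.45, "ty": -0.552, "tz": 0.107, "yaw": 0.159, "claw": 100},
    {"tx": -0.49, "ty": -0.598, "tz": 0.107, "yaw": 0.159, "claw": 100},
    {"tx": -0.524, "ty": -0.6495, "tz": 0.107, "yaw": 0.159, "claw": 100},
    {"tx": -0.524, "ty": -0.6495, "tz": 0.107, "yaw": 0.159, "claw": 100},
    {"tx": -0.524, "ty": -0.6495, "tz": 0.107, "yaw": 0.159, "claw": 100},
    {"tx": -0.524, "ty": -0.6495, "tz": 0.107, "yaw": 0.159, "claw": 100},
    {"tx": -0.524, "ty": -0.6495, "tz": 0.107, "yaw": 0.159, "claw": 100}
  ]
}}

```text
t: 2.45
tool_pos: [423.9, -322.9, 151.1]
orientation: [0.0, 0.306, 0.952, -0.0]
ft_force: [-0.5, -0.0, 0.3]
grip_width: 1.002
grasp_force: 0.0
```

Run:
```python
from h import *
s=sense();print(s["t"],s["tool_pos"],tool_T(s)[:3,0],s["joint_positions"],s["ft_force"])
shot("wrist","w2.png")
```

```text
2.45 [ 423.9165043  -322.88608808  151.05764601] [-8.12363702e-01  5.83151078e-01 -1.86577756e-04] [-8.73260368e-01  4.54744916e-01  1.51254867e+00  6.43409147e-06
  1.17410799e+00 -1.82145695e+00] [-0.52994418 -0.04934642  0.27464501]
```

View pics/w2.png

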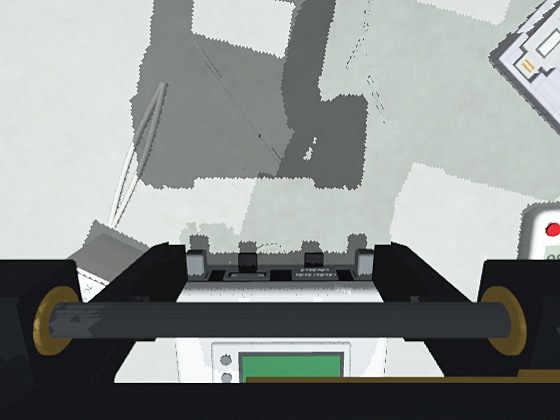

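The front shows at rows 235–290, with the ejector bars near (196,262) and (364,262) and the tongues near (248,260) and (313,260). Image right is reader +y. I'll zoom in to identify the plug.

Run:
```python
from h import *
c=load("w2.png"); i=c["img"]
cv2.imwrite("pics/w2c.png",cv2.resize(i[228:303,180:380],None,fx=4,fy=4,interpolation=cv2.INTER_CUBIC))
```

```text
(no output)
```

View pics/w2c.png

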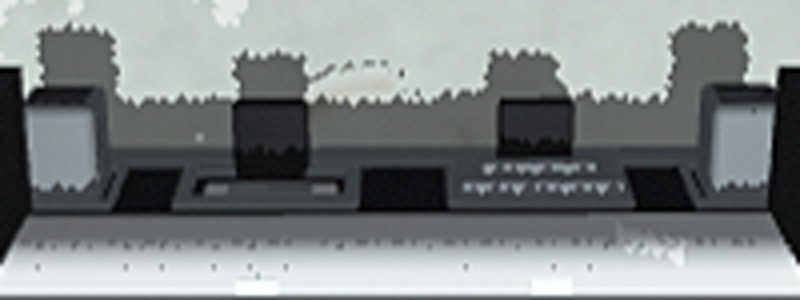

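The left of the picture shows an open, recessed slot 150 px wide, which is the 31 mm mouth. The right shows a protruding plate 160 px wide (34 mm) covering part of its tongue. So the plug is in bay_left and the cartridge in bay_right. I'll fit the reader pose from the tongue and ejector edges.

Run:
```python
from h import *
c=load("w2.png")
f=lambda l:[(180+(x+.5)/4-.5,228+(y+.5)/4-.5) for x,y in l]
print(fit(c,f([(235,100),(308,100),(498,100),(573,100)]),[(-74,-36),(-74,-20),(-74,20),(-74,36)],18))
print(fit(c,f([(26,101),(100,101),(706,101)]),[(-78,-78),(-78,-62),(-78,62)],30))
# gradient profiles for precise edges
g=cv2.cvtColor(c["img"],cv2.COLOR_BGR2GRAY).astype(int)
print(g[250:285,190]);print(g[246:285,245]);print(g[246:285,313]);print(g[265,180:215],g[258,225:265],g[258,295:335],g[262,345:380])
t=load("top0.png")
for nm,o,th in(("A",(519.4,-392.7),-.6232),):
  pass
```

```text
(array([ 522.2, -392.1]), np.float64(-0.6211), array([0.7, 0. , 0.2, 0.5]))
(array([ 521.7, -390.8]), np.float64(-0.6211), array([1.8, 0.6, 2.4]))
[ 13  24  32  39  61  99 122 141 148 145 146 146 146 147 145 146 145 145
 146 145 146 146 146 148 155 117  66  68  68  74  50  38  85 104 102]
[101 102 100  99 101 108  69   9  28  40  44  39  41  43  39  39  40  41
  28  18  16  16  18  13  17  14  14  49  71  71  71  66  68  77  45  35
  89 105 104]
[100 100  98  99 100 105  69   9  34  47  45  45  44  44  45  45  45  47
  31  16   7  46  61 131 152 101  51  71  83  76  70  64  71  68  30  60
  97 105 106]
[ 21  19  21  20  20  11  44 143 149 144 146 146 145 147 147 147 147 149
 149 148 150 151 136 120  59  59  59  63  68  68  69  67  67  67  67] [100 101  98 101 100 100 101 100 100 100 101 102 105  35  33  36  40  39
  40  41  41  40  42  42  44  42  42  43  43  46  39  29  81 101  97  99
 100 100 100 101] [ 97  97  98  99  97  98  99 101 102  48  26  44  44  43  43  46  45  45
  44  43  46  43  45  46  45  46  43  34  64 106 101  99  98  98  99  98
 102 101 101 100] [104 103 103 101 102 103 102 104 105  78  53  56  57 113 134 157 152 153
 152 151 152 153 151 152 152 152 155 164  19  17  19  17  16  20  23]
```

Request:
{"method": "jog_arm", "body": {
  "increments": [
    {"tx": 0.018, "ty": -0.035, "tz": 0, "yaw": 0, "claw": 0},
    {"tx": 0.018, "ty": -0.069, "tz": 0, "yaw": 0, "claw": 0},
    {"tx": 0.018, "ty": -0.069, "tz": 0, "yaw": 0, "claw": 0},
    {"tx": 0.018, "ty": -0.069, "tz": 0, "yaw": 0, "claw": 0},
    {"tx": 0.018, "ty": -0.069, "tz": 0.02, "yaw": 0, "claw": 0},
    {"tx": 0.018, "ty": -0.069, "tz": 0.045, "yaw": 0, "claw": 0},
    {"tx": 0.018, "ty": -0.069, "tz": 0.07, "yaw": 0, "claw": 0},
    {"tx": 0.018, "ty": -0.069, "tz": 0.09, "yaw": 0, "claw": 0},
    {"tx": 0.018, "ty": -0.069, "tz": 0.105, "yaw": 0, "claw": 0},
    {"tx": 0.018, "ty": -0.069, "tz": 0.115, "yaw": 0, "claw": 0},
    {"tx": 0.018, "ty": -0.069, "tz": 0.115, "yaw": 0, "claw": 0}
  ]
}}

```text
t: 3.88
tool_pos: [369.0, -369.0, 35.5]
orientation: [-0.0, 0.307, 0.952, 0.0]
ft_force: [-0.4, 0.1, -0.3]
grip_width: 0.007
grasp_force: 0.0
```

Run:
```python
from h import *
s=sense();print(s)
shot("top","top1.png");c=shot("wrist","w3.png");shot("scene","scene1.png")
```

```text
{'t': 3.875, 'joint_positions': array([-1.01256595e+00,  6.07283894e-01,  1.66286601e+00,  1.01959647e-05,
        8.72157814e-01, -1.95992545e+00]), 'joint_vel': array([-0.00310525, -0.01812968, -0.01496393, -0.00098589,  0.01014704,
       -0.00177739]), 'joint_efforts': array([ 5.68998652e-02, -4.52160823e+01, -1.30843270e+01, -3.07110627e-02,
       -6.44799345e-02,  2.35393352e-03]), 'tool_pos': array([ 368.99599366, -369.04559772,   35.45339486]), 'orientation': array([-2.70745667e-04,  3.06697790e-01,  9.51806881e-01,  2.33544409e-04]), 'ft_force': array([-0.44368822,  0.10780024, -0.34019214]), 'moment': array([-0.03088576, -0.00680226,  0.02926376]), 'grasp_force': 0.0, 'grip_width': 0.007049451843173338}
```

Request:
{"method": "jog_arm", "body": {
  "increments": [
    {"tx": -0.02, "ty": 0, "tz": 0, "yaw": 0, "claw": 0},
    {"tx": -0.035, "ty": 0, "tz": 0, "yaw": 0, "claw": 0},
    {"tx": -0.042, "ty": 0, "tz": 0, "yaw": 0, "claw": 0},
    {"tx": -0.046, "ty": 0, "tz": 0, "yaw": 0, "claw": 0},
    {"tx": -0.048, "ty": 0, "tz": 0, "yaw": 0, "claw": 0},
    {"tx": -0.048, "ty": 0, "tz": 0, "yaw": 0, "claw": 0}
  ]
}}

```text
t: 4.78
tool_pos: [407.7, -397.3, 35.8]
orientation: [-0.0, 0.307, 0.952, 0.0]
ft_force: [0.4, -1.1, 1.0]
grip_width: 0.003
grasp_force: 0.0
```

```bash
cat >> h.py <<'E'
def rd(P,o=(522,-391.7),th=-.621):
    c,s=np.cos(th),np.sin(th); d=np.array(P)[:2]-o; return np.r_[c*d[0]+s*d[1],-s*d[0]+c*d[1],P[2]].round(1)
def st():
    s=sense(); f=s["ft_force"]; c,n=np.cos(-.621),np.sin(-.621)
    print(round(s["t"],2),"reader frame",rd(s["tool_pos"]),"F_reader",(c*f[0]+n*f[1]).round(2),(-n*f[0]+c*f[1]).round(2),f[2].round(2),"grip",s["grip_width"].round(4)*88,s["grasp_force"])
E
python3 -c "
from h import *
st()
c=shot('wrist','w4.png'); d=shot('scene','scene2.png')
a=cv2.resize(c['img'][180:300,180:380],None,fx=4,fy=4,interpolation=cv2.INTER_CUBIC)
cv2.imwrite('pics/w4c.png',a)"
```

```text
Traceback (most recent call last):
  File "h.py", line 33, in st
    print(round(s["t"],2),"reader frame",rd(s["tool_pos"]),"F_reader",(c*f[0]+n*f[1]).round(2),(-n*f[0]+c*f[1]).round(2),f[2].round(2),"grip",s["grip_width"].round(4)*88,s["grasp_force"])
                                                                                                                                              ^^^^^^^^^^^^^^^^^^^^^
AttributeError: 'float' object has no attribute 'round'
```

```bash
sed -i 's/s\["grip_width"\].round(4)\*88/round(s["grip_width"]*88,1)/' h.py; python3 -c "
from h import *
st()"
```

```text
4.78 reader frame [-89.7 -71.   35.8] F_reader 0.97 -0.68 0.98 grip 0.3 0.0
```

Request:
{"method": "jog_arm", "body": {
  "increments": [
    {"tx": -0.001, "ty": 0.001, "tz": 0, "yaw": 0, "claw": 0},
    {"tx": -0.002, "ty": 0.001, "tz": 0, "yaw": 0, "claw": 0},
    {"tx": -0.003, "ty": 0.001, "tz": 0, "yaw": 0, "claw": 0},
    {"tx": -0.004, "ty": 0.001, "tz": 0, "yaw": 0, "claw": 0},
    {"tx": -0.005, "ty": 0.001, "tz": 0, "yaw": 0, "claw": 0}
  ]
}}

```text
t: 5.4
tool_pos: [411.4, -398.5, 35.4]
orientation: [-0.002, 0.307, 0.952, 0.001]
ft_force: [-7.9, 4.0, 3.8]
grip_width: 0.007
grasp_force: 4.4
```

```bash
python3 -c "
from h import *
st()"
```

```text
5.4 reader frame [-86.  -69.9  35.4] F_reader -8.77 -1.37 3.85 grip 0.7 4.446525871753693
```

Request:
{"method": "jog_arm", "body": {
  "increments": [
    {"tx": -0.001, "ty": 0, "tz": 0, "yaw": 0, "claw": 0},
    {"tx": -0.002, "ty": 0, "tz": 0, "yaw": 0, "claw": 0},
    {"tx": -0.003, "ty": 0, "tz": 0, "yaw": 0, "claw": 0},
    {"tx": -0.004, "ty": 0, "tz": 0, "yaw": 0, "claw": 0}
  ]
}}

```text
t: 5.9
tool_pos: [414.3, -400.6, 35.4]
orientation: [-0.002, 0.307, 0.952, 0.001]
ft_force: [-9.4, 3.6, 3.9]
grip_width: 0.002
grasp_force: 5.0
```

```bash
python3 -c "
from h import *
st()"
```

```text
5.9 reader frame [-82.5 -69.9  35.4] F_reader -9.76 -2.57 3.95 grip 0.2 5.023443102836609
```

Request:
{"method": "jog_arm", "body": {
  "increments": [
    {"tx": -0.001, "ty": 0, "tz": 0, "yaw": 0, "claw": 0},
    {"tx": -0.002, "ty": 0, "tz": 0, "yaw": 0, "claw": 0},
    {"tx": -0.003, "ty": 0, "tz": 0, "yaw": 0, "claw": 0},
    {"tx": -0.004, "ty": 0, "tz": 0, "yaw": 0, "claw": 0}
  ]
}}

```text
t: 6.4
tool_pos: [417.3, -402.8, 35.3]
orientation: [-0.003, 0.307, 0.952, 0.001]
ft_force: [-9.8, 5.9, 4.4]
grip_width: 0.004
grasp_force: 5.6
```

```bash
python3 -c "
from h import *
st()"
```

```text
6.4 reader frame [-78.7 -69.9  35.3] F_reader -11.44 -0.92 4.4 grip 0.3 5.566787570714951
```

Request:
{"method": "jog_arm", "body": {
  "increments": [
    {"tx": -0.001, "ty": 0, "tz": 0, "yaw": 0, "claw": 0},
    {"tx": -0.002, "ty": 0, "tz": 0, "yaw": 0, "claw": 0},
    {"tx": -0.003, "ty": 0, "tz": 0, "yaw": 0, "claw": 0},
    {"tx": -0.004, "ty": 0, "tz": 0, "yaw": 0, "claw": 0}
  ]
}}

```text
t: 6.9
tool_pos: [420.4, -405.0, 35.3]
orientation: [-0.003, 0.307, 0.952, 0.001]
ft_force: [-11.1, 4.9, 5.3]
grip_width: 0.007
grasp_force: 6.1
```

```bash
python3 -c "
from h import *
st()"
```

```text
6.9 reader frame [-74.9 -69.9  35.3] F_reader -11.85 -2.49 5.3 grip 0.6 6.104961186647415
```

Request:
{"method": "jog_arm", "body": {
  "increments": [
    {"tx": -0.001, "ty": 0, "tz": 0, "yaw": 0, "claw": 0},
    {"tx": -0.002, "ty": 0, "tz": 0, "yaw": 0, "claw": 0}
  ]
}}

```text
t: 7.15
tool_pos: [421.9, -406.0, 35.3]
orientation: [-0.003, 0.307, 0.952, 0.001]
ft_force: [-10.7, 6.1, 6.3]
grip_width: 0.003
grasp_force: 6.4
```

```bash
python3 -c "
from h import *
st()"
```

```text
7.15 reader frame [-73.1 -69.9  35.3] F_reader -12.29 -1.29 6.27 grip 0.2 6.375512480735779
```

Request:
{"method": "jog_arm", "body": {
  "increments": [
    {"tx": -0.001, "ty": 0, "tz": 0, "yaw": 0, "claw": 0},
    {"tx": -0.001, "ty": 0, "tz": 0, "yaw": 0, "claw": 0}
  ]
}}

```text
t: 7.4
tool_pos: [422.7, -406.7, 35.3]
orientation: [-0.003, 0.307, 0.952, 0.001]
ft_force: [-11.1, 6.1, 4.7]
grip_width: 0.007
grasp_force: 6.2
```

Request:
{"method": "jog_arm", "body": {
  "increments": [
    {"tx": -0.001, "ty": 0, "tz": 0, "yaw": 0, "claw": 0},
    {"tx": -0.001, "ty": 0, "tz": 0, "yaw": 0, "claw": 0}
  ]
}}

```text
t: 7.65
tool_pos: [423.4, -407.5, 35.2]
orientation: [-0.003, 0.307, 0.952, 0.001]
ft_force: [-11.4, 4.0, 4.0]
grip_width: 0.006
grasp_force: 16.3
```

```bash
python3 -c "
from h import *
st()"
```

```text
7.65 reader frame [-71.  -70.2  35.2] F_reader -11.6 -3.41 4.03 grip 0.5 16.27727173268795
```

Request:
{"method": "jog_arm", "body": {
  "increments": [
    {"tx": 0, "ty": 0, "tz": 0, "yaw": 0, "claw": 0}
  ]
}}

```text
t: 7.78
tool_pos: [423.4, -407.4, 35.2]
orientation: [-0.003, 0.307, 0.952, 0.001]
ft_force: [-11.5, 3.6, 4.2]
grip_width: 0.008
grasp_force: 16.3
```

```bash
python3 -c "
from h import *
st()
for n in('scene','top','wrist'): shot(n,n+'3.png')
st()
s=load('scene3.png')['img'];t=load('top3.png')['img'];w=load('wrist3.png')['img']
H=np.zeros((600,800,3),np.uint8)
H[:300,:400]=cv2.resize(s[170:245,265:365],(400,300),interpolation=2)
H[:300,400:]=cv2.resize(t[170:245,285:385],(400,300),interpolation=2)
H[300:]=cv2.resize(w[150:300,80:480],(800,300))
cv2.imwrite('pics/c3.png',H)"
```

```text
7.78 reader frame [-71.  -70.1  35.2] F_reader -11.46 -3.72 4.21 grip 0.7 16.262980811297894
7.92 reader frame [-71.  -70.2  35.2] F_reader -12.0 -2.84 3.51 grip 0.6 16.260805763304234
```

View pics/c3.png

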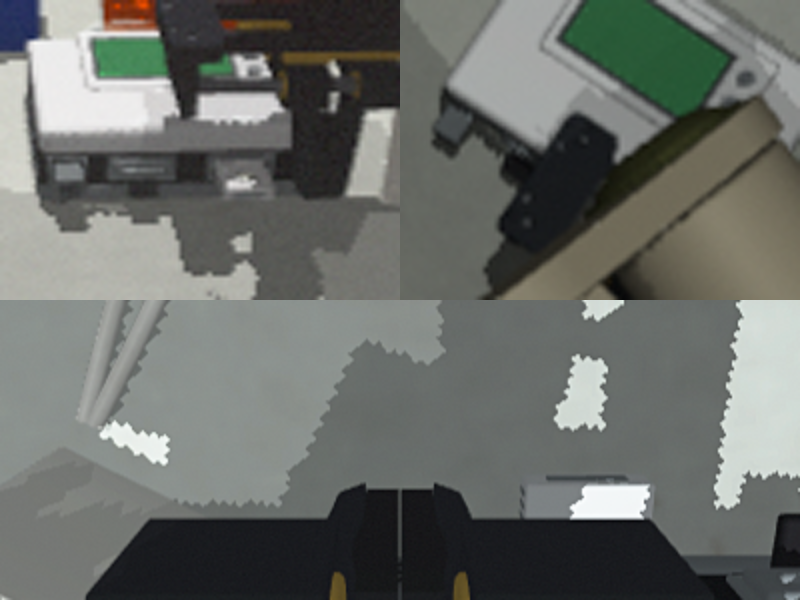

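The scene and wrist views both show the cartridge standing out of bay_right, its end edge at about row 239, columns 340–406 in the wrist view. I'll measure how far out it is.

```bash
python3 -c "
from h import *
c=load('wrist3.png')
g=cv2.cvtColor(c['img'],cv2.COLOR_BGR2GRAY).astype(int)
print(g[230:258,350],g[230:258,375]);print(g[250,330:415])
for z in(18,26): print([rd(p) for p in onz(c,[(340.5,238.5),(340.5,241),(406,241)],z)])
"
```

```text
[107 106 107 107 107 107 107 108 110 110 111 109 118 127 129 128 129 129
 129 127 128 129 130 127 127 128 130 132] [105 106 105 105 105 107 109  94  67  63  85 122 171 239 249 246 245 245
 245 245 245 245 245 245 245 245 245 250]
[106 106 106 105 107 106 105 106 108 107  55  97 108 122 131 129 129 128
 128 129 128 128 130 128 130 129 128 129 128 129 130 129 129 128 128 127
 123 118 125 240 232 254 248 246 245 245 245 245 245 245 245 245 245 245
 245 244 245 245 245 245 245 245 245 244 245 245 245 245 244 245 247 255
  97 113 121 127 129  97  98 102 102 104 107 107 109]
[array([-83.5, -42. ,  18. ]), array([-82.3, -42. ,  18. ]), array([-82.3, -11.8,  18. ])]
[array([-86.7, -43.6,  26. ]), array([-85.5, -43.5,  26. ]), array([-85.5, -15. ,  26. ])]
```

Request:
{"method": "jog_arm", "body": {
  "increments": [
    {"tx": -0.0005, "ty": 0, "tz": 0, "yaw": 0, "claw": 0},
    {"tx": -0.001, "ty": 0, "tz": 0, "yaw": 0, "claw": 0}
  ]
}}

```text
t: 8.18
tool_pos: [423.5, -407.6, 35.1]
orientation: [-0.004, 0.307, 0.952, 0.002]
ft_force: [-17.6, 6.2, 7.7]
grip_width: 0.005
grasp_force: 18.7
```

```bash
python3 -c "
from h import *
st()
c=shot('wrist','w5.png')
g=cv2.cvtColor(c['img'],cv2.COLOR_BGR2GRAY).astype(int)
print(g[230:258,350],g[230:258,375])
"
```

```text
8.18 reader frame [-70.9 -70.2  35.1] F_reader -17.96 -5.17 7.69 grip 0.4 18.735448457300663
[107 106 107 106 106 106 106 110 111 111 110 111 121 129 129 129 129 129
 129 129 128 129 129 128 129 128 129 132] [105 106 104 104 105 105 111  91  67  64  97 119 184 247 250 245 245 245
 245 245 245 245 245 245 245 244 245 251]
```

The stop was felt: the force rose 6 N with no movement. I'll back off, line up with the cartridge and open a little.

Request:
{"method": "jog_arm", "body": {
  "increments": [
    {"tx": 0.002, "ty": 0, "tz": 0, "yaw": 0, "claw": 0},
    {"tx": 0.005, "ty": 0, "tz": 0, "yaw": 0, "claw": 0},
    {"tx": 0.009, "ty": 0, "tz": 0, "yaw": 0, "claw": 0},
    {"tx": 0.014, "ty": 0, "tz": 0, "yaw": 0, "claw": 0},
    {"tx": 0.022, "ty": 0, "tz": 0, "yaw": 0, "claw": 0},
    {"tx": 0.04, "ty": 0, "tz": -0.003, "yaw": 0, "claw": 0},
    {"tx": 0.057, "ty": 0, "tz": -0.003, "yaw": 0, "claw": 0},
    {"tx": 0.057, "ty": 0.02, "tz": -0.003, "yaw": 0, "claw": 37},
    {"tx": 0.057, "ty": 0.041, "tz": -0.003, "yaw": 0, "claw": 37},
    {"tx": 0.057, "ty": 0.041, "tz": -0.003, "yaw": 0, "claw": 37},
    {"tx": 0.057, "ty": 0.041, "tz": -0.003, "yaw": 0, "claw": 37},
    {"tx": 0.057, "ty": 0.041, "tz": -0.003, "yaw": 0, "claw": 37}
  ]
}}

```text
t: 9.72
tool_pos: [403.9, -343.3, 38.7]
orientation: [0.0, 0.307, 0.952, -0.0]
ft_force: [-0.3, -0.8, 0.8]
grip_width: 0.369
grasp_force: 0.0
```

```bash
python3 -c "
from h import *
st(); s=sense(); print(s['tool_pos'], tool_T(s)[:3,:3].round(4))
for n in('wrist','scene'): c=shot(n,n+'6.png')
c=load('wrist6.png')
H=np.zeros((600,800,3),np.uint8)
H[:300]=cv2.resize(c['img'][150:300,80:480],(800,300))
H[300:,:400]=cv2.resize(load('scene6.png')['img'][170:245,265:365],(400,300),interpolation=2)
cv2.imwrite('pics/c6.png',H)"
```

```text
9.72 reader frame [-124.2  -29.4   38.7] F_reader 0.23 -0.83 0.81 grip 32.5 0.0
[ 403.90688619 -343.34930441   38.74583944] [[-8.113e-01  5.846e-01  2.000e-04]
 [ 5.846e-01  8.113e-01 -3.000e-04]
 [-3.000e-04 -1.000e-04 -1.000e+00]]
```

View pics/c6.png

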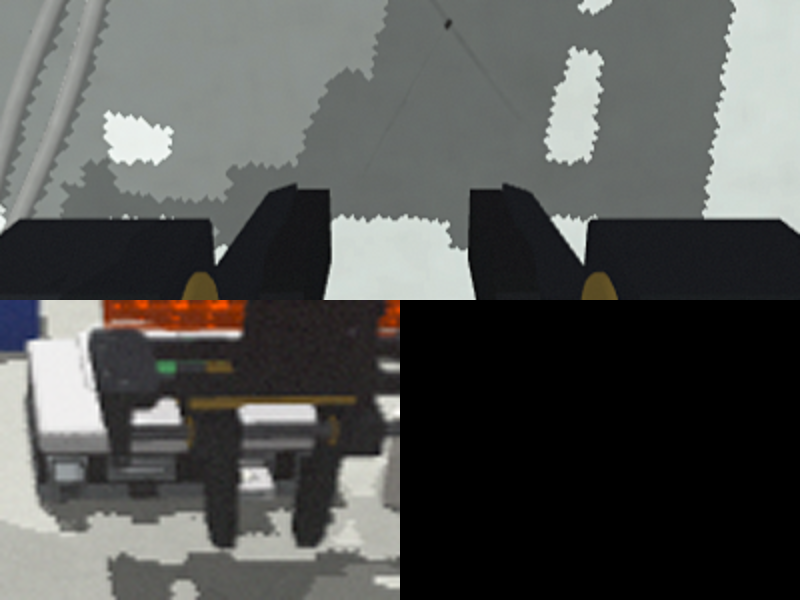

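The scene view shows the white cartridge end between the two fingers. I'll advance and grip its end.

Request:
{"method": "jog_arm", "body": {
  "increments": [
    {"tx": -0.015, "ty": 0, "tz": 0, "yaw": 0, "claw": 37},
    {"tx": -0.027, "ty": 0, "tz": 0, "yaw": 0, "claw": 37},
    {"tx": -0.032, "ty": 0, "tz": 0, "yaw": 0, "claw": 37},
    {"tx": -0.036, "ty": 0, "tz": 0, "yaw": 0, "claw": 37},
    {"tx": -0.036, "ty": 0, "tz": 0, "yaw": 0, "claw": 37}
  ]
}}

```text
t: 10.45
tool_pos: [433.2, -363.8, 38.7]
orientation: [-0.0, 0.307, 0.952, 0.0]
ft_force: [-0.3, 0.4, -0.2]
grip_width: 0.37
grasp_force: 0.0
```

```bash
python3 -c "
from h import *
st()"
```

```text
10.45 reader frame [-88.4 -29.   38.7] F_reader -0.41 0.14 -0.16 grip 32.5 0.0
```

Request:
{"method": "jog_arm", "body": {
  "increments": [
    {"tx": 0, "ty": 0, "tz": 0, "yaw": 0, "claw": 30},
    {"tx": 0, "ty": 0, "tz": 0, "yaw": 0, "claw": 25},
    {"tx": 0, "ty": 0, "tz": 0, "yaw": 0, "claw": 20},
    {"tx": 0, "ty": 0, "tz": 0, "yaw": 0, "claw": 20}
  ],
  "grip_force": 12
}}

```text
t: 10.95
tool_pos: [433.1, -363.7, 38.7]
orientation: [-0.0, 0.307, 0.952, 0.0]
ft_force: [-0.1, 1.5, -0.0]
grip_width: 0.312
grasp_force: 12.0
```

```bash
python3 -c "
from h import *
st()"
```

```text
10.95 reader frame [-88.6 -29.   38.7] F_reader -0.98 1.16 -0.03 grip 27.5 12.000065669417381
```

Request:
{"method": "jog_arm", "body": {
  "increments": [
    {"tx": 0.002, "ty": 0, "tz": 0, "yaw": 0, "claw": 20},
    {"tx": 0.005, "ty": 0, "tz": 0, "yaw": 0, "claw": 20},
    {"tx": 0.008, "ty": 0, "tz": 0, "yaw": 0, "claw": 20},
    {"tx": 0.011, "ty": 0, "tz": 0, "yaw": 0, "claw": 20},
    {"tx": 0.014, "ty": 0, "tz": 0, "yaw": 0, "claw": 20},
    {"tx": 0.017, "ty": 0, "tz": 0, "yaw": 0, "claw": 20},
    {"tx": 0.02, "ty": 0, "tz": 0, "yaw": 0, "claw": 20},
    {"tx": 0.02, "ty": 0, "tz": 0, "yaw": 0, "claw": 20}
  ]
}}

```text
t: 11.95
tool_pos: [416.5, -351.7, 38.6]
orientation: [-0.001, 0.307, 0.952, 0.0]
ft_force: [0.1, -0.5, 0.2]
grip_width: 0.313
grasp_force: 12.0
```

```bash
python3 -c "
from h import *
st()
c=shot('wrist','w7.png');shot('scene','scene7.png')
g=cv2.cvtColor(c['img'],cv2.COLOR_BGR2GRAY).astype(int)
print(g[225:300,270],g[225:300,290])
"
```

```text
11.95 reader frame [-109.   -28.9   38.6] F_reader 0.4 -0.31 0.15 grip 27.6 12.000034712255001
[107 107 106 107 106 106 107 106 107 107 108 108 108 109 106 105 105 108
 106 106 107 107 106 107 106 106 107 106 107 106 106 107 106 106 107 107
 107 105 104 104 104 106 105 100 113  88  61  64  90 112 118 124 128 128
 126 127 127 127 126 128 128 126 129 126 128 126 117 240 255 255 224 155
 147 151 154] [105 107 106 105 107 107 107 107 105 107 107 108 106 106 106 106 107 106
 107 106 104 103 107 105 105 106 105 106 106 105 105 106 105 106 105 107
 106 106 107 106 105 106 105 106 105  80  61  67  99 116 120 127 128 129
 128 128 127 128 129 127 127 127 126 126 128 126 124 116 239 255 243 185
 151 158 154]
```

```bash
python3 -c "
from h import *
c=load('w7.png')
print(rd(onz(c,[(280,273)],26)[0]), rd(sense()['tool_pos']))
# calibration check with earlier shots: front-of-tool offset
"
```

```text
[-106.4  -28.6   26. ] [-108.6  -28.9   38.7]
```

The cartridge is about 48 mm out, its origin near x_r −71.4. I'll loosen the grip slightly, slide along to its middle and regrip.

Request:
{"method": "jog_arm", "body": {
  "increments": [
    {"tx": 0, "ty": 0, "tz": 0, "yaw": 0, "claw": 34},
    {"tx": 0, "ty": 0, "tz": 0, "yaw": 0, "claw": 34},
    {"tx": -0.004, "ty": 0, "tz": 0, "yaw": 0, "claw": 34},
    {"tx": -0.009, "ty": 0, "tz": 0, "yaw": 0, "claw": 34},
    {"tx": -0.014, "ty": 0, "tz": 0, "yaw": 0, "claw": 34},
    {"tx": -0.019, "ty": 0, "tz": 0, "yaw": 0, "claw": 34},
    {"tx": -0.021, "ty": 0, "tz": 0, "yaw": 0, "claw": 34}
  ]
}}

```text
t: 12.92
tool_pos: [434.3, -364.6, 38.7]
orientation: [0.0, 0.307, 0.952, -0.0]
ft_force: [0.0, 0.0, -1.0]
grip_width: 0.34
grasp_force: 0.0
```

```bash
python3 -c "
from h import *
st()
c=shot('wrist','w8.png')
print(cv2.cvtColor(c['img'],cv2.COLOR_BGR2GRAY)[225:300,280])"
```

```text
12.93 reader frame [-87.1 -29.   38.7] F_reader -0.01 0.02 -1.05 grip 29.9 0.0
[108 109  87  62  76 105 117 125 128 128 128 130 128 130 129 130 129 129
 129 128 128 129 131 104  74  74  71 123 149 149 147 152 152 151 149 144
 142 141 142 147 148 148 150 131  90  69  88 121 129 129 125 125 129 128
 128 130 128 127 129 129 128 127 129 128 128 128 127 114 169 244 252 246
 244 243 245]
```

Request:
{"method": "jog_arm", "body": {
  "increments": [
    {"tx": -0.003, "ty": 0, "tz": 0, "yaw": 0, "claw": 34},
    {"tx": -0.006, "ty": 0, "tz": 0, "yaw": 0, "claw": 34},
    {"tx": -0.009, "ty": 0, "tz": 0, "yaw": 0, "claw": 34},
    {"tx": -0.012, "ty": 0, "tz": 0, "yaw": 0, "claw": 34},
    {"tx": -0.012, "ty": 0, "tz": 0, "yaw": 0, "claw": 34}
  ]
}}

```text
t: 13.6
tool_pos: [443.9, -371.5, 38.7]
orientation: [0.0, 0.307, 0.952, -0.0]
ft_force: [-0.3, -0.3, 0.6]
grip_width: 0.344
grasp_force: 0.0
```

```bash
python3 -c "
from h import *
st()
c=shot('wrist','w9.png')
print(cv2.cvtColor(c['img'],cv2.COLOR_BGR2GRAY)[190:300,280])"
```

```text
13.6 reader frame [-75.2 -29.1  38.7] F_reader -0.1 -0.42 0.56 grip 30.3 0.0
[107 107 106 106 106 107 106 106 107 108 109 103  77  65 101 122 129 128
 128 128 130 128 129 129 129 128 129 129 128 129 127 130 123  93  73  74
  77 132 151 147 148 150 152 152 149 144 141 140 143 145 148 147 148 154
 113  70  71 100 124 128 129 126 127 128 129 130 128 128 129 128 128 129
 128 127 128 129 129 127 128 121 122 127 128 127 127 128 127 128 132 101
  71  66 110 145 147 145 147 149 149 148 145 142 152 254 255 255 255 236
 135 149]
```

Request:
{"method": "jog_arm", "body": {
  "increments": [
    {"tx": -0.001, "ty": 0, "tz": 0, "yaw": 0, "claw": 34},
    {"tx": -0.002, "ty": 0, "tz": 0, "yaw": 0, "claw": 34},
    {"tx": -0.002, "ty": 0, "tz": 0, "yaw": 0, "claw": 30},
    {"tx": -0.002, "ty": 0, "tz": 0, "yaw": 0, "claw": 22},
    {"tx": -0.002, "ty": 0, "tz": 0, "yaw": 0, "claw": 20},
    {"tx": -0.002, "ty": 0, "tz": 0, "yaw": 0, "claw": 20}
  ],
  "grip_force": 15
}}

```text
t: 14.4
tool_pos: [445.4, -372.6, 38.8]
orientation: [0.0, 0.307, 0.952, -0.0]
ft_force: [-0.5, -0.7, 0.3]
grip_width: 0.312
grasp_force: 15.0
```

```bash
python3 -c "
from h import *
st()
c=shot('wrist','w10.png')
g=cv2.cvtColor(c['img'],cv2.COLOR_BGR2GRAY).astype(int)
for u in(262,280,298): print(g[190:212,u])
d=load('w9.png'); print(rd(onz(d,[(280,204)],26)[0]))"
```

```text
14.4 reader frame [-73.4 -29.1  38.8] F_reader 0.03 -0.89 0.26 grip 27.4 15.000016316771507
[106 107 106 105 106 106 109  91  63  81 110 123 130 130 128 127 129 127
 128 129 127 129]
[107 105 105 105 107 107 109  91  68  81 110 125 130 129 129 129 129 128
 127 128 128 128]
[108 106 107 108 107 108 109  91  67  80 110 126 129 129 128 128 129 127
 129 128 127 128]
[-105.5  -28.7   26. ]
```

Request:
{"method": "jog_arm", "body": {
  "increments": [
    {"tx": 0.003, "ty": 0, "tz": 0, "yaw": 0, "claw": 20},
    {"tx": 0.008, "ty": 0, "tz": 0, "yaw": 0, "claw": 20},
    {"tx": 0.014, "ty": 0, "tz": 0, "yaw": 0, "claw": 20},
    {"tx": 0.021, "ty": 0, "tz": 0, "yaw": 0, "claw": 20},
    {"tx": 0.028, "ty": 0, "tz": 0, "yaw": 0, "claw": 20},
    {"tx": 0.036, "ty": 0, "tz": 0, "yaw": 0, "claw": 20},
    {"tx": 0.044, "ty": 0, "tz": 0, "yaw": 0, "claw": 20},
    {"tx": 0.052, "ty": 0, "tz": 0, "yaw": 0, "claw": 20},
    {"tx": 0.06, "ty": 0, "tz": 0, "yaw": 0, "claw": 20},
    {"tx": 0.068, "ty": 0, "tz": -0.005, "yaw": 0, "claw": 20},
    {"tx": 0.071, "ty": 0, "tz": -0.015, "yaw": 0, "claw": 20},
    {"tx": 0.071, "ty": 0, "tz": -0.035, "yaw": 0, "claw": 20},
    {"tx": 0.071, "ty": 0, "tz": -0.06, "yaw": 0, "claw": 20},
    {"tx": 0.071, "ty": 0, "tz": -0.085, "yaw": 0, "claw": 20},
    {"tx": 0.071, "ty": 0, "tz": -0.105, "yaw": 0, "claw": 20},
    {"tx": 0.071, "ty": 0, "tz": -0.111, "yaw": 0, "claw": 20}
  ]
}}

```text
t: 16.45
tool_pos: [388.0, -331.4, 151.3]
orientation: [0.001, 0.307, 0.952, -0.001]
ft_force: [0.0, 0.6, -0.6]
grip_width: 0.314
grasp_force: 15.0
```

Request:
{"method": "jog_arm", "body": {
  "increments": [
    {"tx": 0, "ty": 0.015, "tz": 0, "yaw": 0.05, "claw": 20},
    {"tx": 0, "ty": 0.04, "tz": 0, "yaw": 0.12, "claw": 20},
    {"tx": 0, "ty": 0.07, "tz": 0, "yaw": 0.2, "claw": 20},
    {"tx": 0, "ty": 0.1, "tz": 0, "yaw": 0.3, "claw": 20},
    {"tx": 0, "ty": 0.13, "tz": 0, "yaw": 0.4, "claw": 20},
    {"tx": 0, "ty": 0.16, "tz": 0, "yaw": 0.5, "claw": 20},
    {"tx": 0, "ty": 0.185, "tz": 0, "yaw": 0.6, "claw": 20},
    {"tx": 0, "ty": 0.205, "tz": 0, "yaw": 0.66, "claw": 20},
    {"tx": 0, "ty": 0.218, "tz": 0, "yaw": 0.693, "claw": 20},
    {"tx": 0, "ty": 0.218, "tz": 0, "yaw": 0.693, "claw": 20},
    {"tx": 0, "ty": 0.218, "tz": 0, "yaw": 0.693, "claw": 20},
    {"tx": 0, "ty": 0.218, "tz": 0, "yaw": 0.693, "claw": 20}
  ]
}}

```text
t: 17.95
tool_pos: [514.8, -154.7, 149.7]
orientation: [-0.0, 0.612, 0.791, -0.0]
ft_force: [0.8, 0.4, -0.2]
grip_width: 0.312
grasp_force: 15.0
```

```bash
python3 -c "
from h import *
s=sense();print(s['t'],s['tool_pos'],tool_T(s)[:3,:3].round(4),s['grip_width']*88,s['ft_force'])
c=shot('wrist','w11.png');shot('scene','scene11.png');shot('top','top11.png')
cv2.imwrite('pics/w11c.png',cv2.resize(c['img'][0:280,120:440],None,fx=2,fy=2,interpolation=2))"
```

```text
17.95 [ 514.80579596 -154.68062136  149.70891781] [[-2.51e-01  9.68e-01 -1.00e-04]
 [ 9.68e-01  2.51e-01  0.00e+00]
 [ 1.00e-04 -1.00e-04 -1.00e+00]] 27.448480707436392 [ 0.80483523  0.41012037 -0.20430202]
```

View pics/w11c.png

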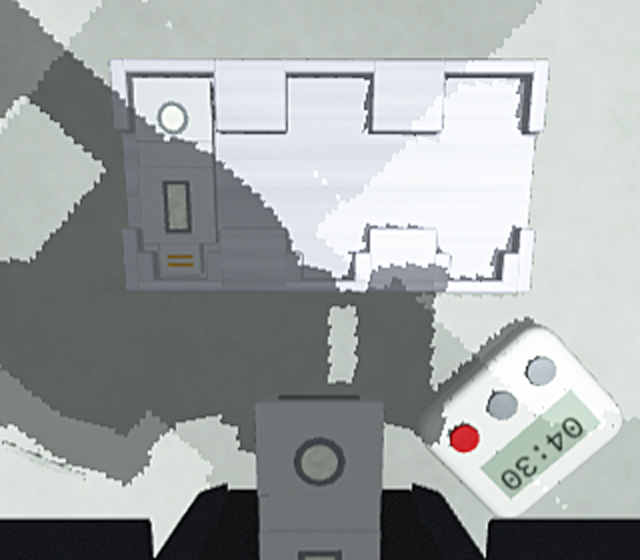

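The tray is well seen, with crop corners at (110,60), (548,60), (528,290) and (125,290). The held cartridge's end edge is at crop row 402, columns 257–383, square with the tool. I'll fit the tray and the held cartridge.

```bash
python3 -c "
from h import *
c=load('w11.png'); g=cv2.cvtColor(c['img'],cv2.COLOR_BGR2GRAY).astype(int)
f=lambda l:[(120+(x+.5)/2-.5,(y+.5)/2-.5) for x,y in l]
uv=f([(110,60),(548,60),(528,290),(125,290)])
o,th,r=fit(c,uv,[(-41,-78.5),(-41,78.5),(41,78.5),(41,-78.5)],13);print(o,th,r)
# compartment 1 floor far-end edge corners (tray x=-36.5,y=-15.5..15.5 at z=3/13)
s=sense();T=tool_T(s);z=s['tool_pos'][2]-12.8
e=onz(c,f([(257,402),(383,402)]),z); print('cart end in tool',((e-T[:3,3])@T[:3,:3]).round(1))
print(g[190:210,280],g[215,240:320])
co,sn=np.cos(th),np.sin(th)
tool_ang=np.arctan2(T[1,0],T[0,0]); print('yaw needed',-(th+np.pi-tool_ang))
d=np.r_[o,0]-T[:3,3]; print('tray origin in tool',(d@T[:3,:3]).round(1))
P=np.array([[-36.5,-15.5,13],[-36.5,15.5,13],[-36.5,-72.5,13],[-36.5,-41.5,13],[-17,-15.5,13],[-17,15.5,13]],float);W=P.copy();W[:,:2]=P[:,:2]@np.array([[co,sn],[-sn,co]])+o
print(((proj(c,W)+.5-[120,0])*2).round())
"
```

```text
[496.8 -73.3] -1.3175 [1.2 0.6 0.9 0.5]
cart end in tool [[ 31.5 -13.7  12.8]
 [ 31.5  13.5  12.8]]
[ 98  97  97  96  97  96  99  81  59  72  98 111 114 116 115 115 114 114
 114 115] [ 92  97  96  96  95  95  93  91 117 115 115 115 114 115 113 114 114 114
 115 115 115 115 115 114 114 115 113 114 116 115 114 115 115 114 115 115
 114 115 114 114 113 114 116 116 115 115 114 115 114 114 115 115 115 114
 116 116 114 114 113 116 114 114 115 116 113 115 115 115 115 115 112 132
 204 195 191 192 191 193 193 191]
yaw needed 0.00033916815677037526
tray origin in tool [ 83.2   2.8 149.8]
[[285.  73.]
 [372.  73.]
 [125.  72.]
 [212.  72.]
 [286. 131.]
 [371. 131.]]
```

Request:
{"method": "jog_arm", "body": {
  "increments": [
    {"tx": 0.02, "ty": 0.001, "tz": 0, "yaw": 0, "claw": 20},
    {"tx": 0.05, "ty": 0.002, "tz": 0.01, "yaw": 0, "claw": 20},
    {"tx": 0.075, "ty": 0.003, "tz": 0.03, "yaw": 0, "claw": 20},
    {"tx": 0.0864, "ty": 0.003, "tz": 0.055, "yaw": 0, "claw": 20},
    {"tx": 0.0864, "ty": 0.003, "tz": 0.08, "yaw": 0, "claw": 20},
    {"tx": 0.0864, "ty": 0.003, "tz": 0.1, "yaw": 0, "claw": 20},
    {"tx": 0.0864, "ty": 0.003, "tz": 0.109, "yaw": 0, "claw": 20},
    {"tx": 0.0864, "ty": 0.003, "tz": 0.11, "yaw": 0, "claw": 20},
    {"tx": 0.0864, "ty": 0.003, "tz": 0.11, "yaw": 0, "claw": 20}
  ]
}}

```text
t: 19.23
tool_pos: [496.5, -69.8, 40.4]
orientation: [0.001, 0.612, 0.791, 0.0]
ft_force: [0.1, -0.8, -0.1]
grip_width: 0.32
grasp_force: 15.0
```

```bash
python3 -c "
from h import *
s=sense();print(s['t'],s['tool_pos'],s['grip_width']*88,s['ft_force'])
c=shot('wrist','w12.png');d=shot('scene','scene12.png')
H=np.zeros((600,800,3),np.uint8)
H[:400]=cv2.resize(c['img'][120:270,130:430],(800,400),interpolation=2)
H[400:,:400]=cv2.resize(d['img'][230:290,150:270],(400,200),interpolation=2)
cv2.imwrite('pics/c12.png',H)"
```

```text
19.225 [496.50664054 -69.75274119  40.37085305] 28.15965400848599 [ 0.11674123 -0.78902549 -0.09308237]
```

View pics/c12.png

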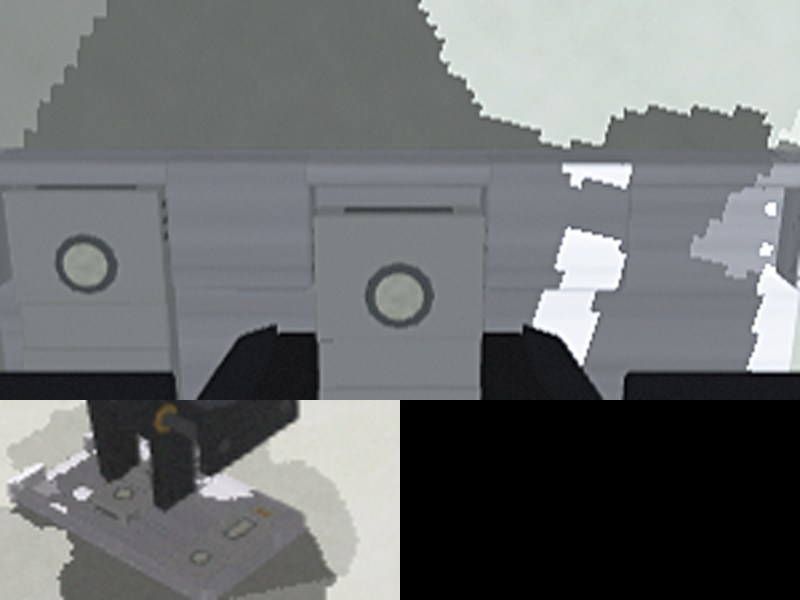

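The held cartridge hovers over the middle compartment: its end is at crop row 215, columns 313–483, and the compartment's end wall at row 186, columns 313–485. I'll measure the offset.

```bash
python3 -c "
from h import *
c=load('w12.png'); s=sense();T=tool_T(s);z=s['tool_pos'][2]
g=cv2.cvtColor(c['img'],cv2.COLOR_BGR2GRAY).astype(int)
print('v',g[170:212,262]);print('v',g[170:212,280]);print('wall h',g[195,236:322]);print('cart h',g[215,236:322])
f=lambda l:[(130+(x+.5)/2.667-.5,120+(y+.5)/2.667-.5) for x,y in l]
tl=lambda P:((P-T[:3,3])@T[:3,:3]).round(1)
print('wall',tl(onz(c,f([(313,186),(485,186)]),13)))
print('outer',tl(onz(c,f([(313,152),(485,152)]),13)))
print('cart',tl(onz(c,f([(315,213),(483,213)]),z-12.8)))
"
```

```text
v [109 108 109 110 110 108 111 113 110 111 115 120 130 135 134 133 130 129
 124 116 122 127 126 127 127 126 130 101  63  79 109 123 129 129 130 129
 128 129 128 129 128 130]
v [110 109 109 109 110 108 113 112 110 109 113 120 129 132 134 131 132 128
 123 118 123 127 127 127 127 127 130 100  65  83 109 123 129 129 128 129
 128 128 128 129 127 129]
wall h [127 127 127 127 128 127 126 127 125 120 107  99 115 127 127 126 126 126
 126 125 125 124 126 126 125 126 126 127 127 127 126 126 126 126 126 127
 127 126 125 127 126 127 125 126 127 126 126 125 126 128 125 126 126 125
 127 127 128 127 127 127 127 128 127 126 127 127 127 128 126 126 127 127
 129 127 104 102 112 123 128 128 127 127 126 128 127 127]
cart h [122 124 122 125 123 124 124 125 125 120 112  97 130 129 128 128 127 128
 128 127 129 127 128 128 127 129 128 127 127 127 129 128 127 128 128 129
 127 129 128 129 129 127 129 129 129 128 128 129 128 128 129 127 128 129
 128 127 129 127 129 129 128 128 129 128 128 127 128 127 128 129 128 128
 129 128 130 115 117 121 124 123 125 124 123 124 123 122]
wall [[ 33.2 -15.4  27.3]
 [ 33.3  15.1  27.4]]
outer [[ 39.4 -15.2  27.3]
 [ 39.4  14.9  27.4]]
cart [[ 32.2 -13.7  12.8]
 [ 32.2  13.4  12.8]]
```

Request:
{"method": "jog_arm", "body": {
  "increments": [
    {"tx": -0.001, "ty": 0, "tz": 0.002, "yaw": 0, "claw": 20},
    {"tx": -0.001, "ty": 0, "tz": 0.005, "yaw": 0, "claw": 20},
    {"tx": -0.001, "ty": 0, "tz": 0.007, "yaw": 0, "claw": 20},
    {"tx": -0.001, "ty": 0, "tz": 0.009, "yaw": 0, "claw": 20},
    {"tx": -0.001, "ty": 0, "tz": 0.0105, "yaw": 0, "claw": 20},
    {"tx": -0.001, "ty": 0, "tz": 0.012, "yaw": 0, "claw": 20},
    {"tx": -0.001, "ty": 0, "tz": 0.012, "yaw": 0, "claw": 20}
  ]
}}

```text
t: 20.2
tool_pos: [496.5, -70.8, 27.7]
orientation: [-0.0, 0.612, 0.791, -0.0]
ft_force: [-0.1, 0.4, 0.4]
grip_width: 0.314
grasp_force: 15.0
```

```bash
python3 -c "
from h import *
s=sense();print(s['t'],s['tool_pos'],s['grip_width']*88,s['ft_force'],s['moment'])
c=shot('wrist','w13.png');g=cv2.cvtColor(c['img'],cv2.COLOR_BGR2GRAY).astype(int)
print('v',g[185:225,262]);print('v',g[185:225,252])"
```

```text
20.2 [496.47065658 -70.77066582  27.6590116 ] 27.673462767454296 [-0.09528604  0.36340627  0.37350934] [ 0.04330369  0.07406345 -0.02884832]
v [123 129 135 135 133 131 129 126 120 124 127 132 103  62  81 109 125 129
 129 128 131 128 130 130 129 129 128 130 129 130 129 130 129 128 129 129
 127 128 128 128]
v [123 130 136 134 133 132 131 127 119 122 128 128 116 109 110 113 124 127
 129 130 129 130 129 128 129 129 129 128 131 128 128 129 129 129 130 129
 129 128 128 128]
```

Request:
{"method": "jog_arm", "body": {
  "increments": [
    {"tx": 0, "ty": 0, "tz": 0.001, "yaw": 0, "claw": 20},
    {"tx": 0, "ty": 0, "tz": 0.002, "yaw": 0, "claw": 20},
    {"tx": 0, "ty": 0, "tz": 0.003, "yaw": 0, "claw": 20},
    {"tx": 0, "ty": 0, "tz": 0.003, "yaw": 0, "claw": 20}
  ]
}}

```text
t: 20.75
tool_pos: [496.5, -70.8, 24.7]
orientation: [-0.0, 0.612, 0.791, -0.0]
ft_force: [0.0, -0.4, -1.1]
grip_width: 0.314
grasp_force: 15.0
```

Request:
{"method": "jog_arm", "body": {
  "increments": [
    {"tx": 0, "ty": 0, "tz": 0.0005, "yaw": 0, "claw": 20},
    {"tx": 0, "ty": 0, "tz": 0.001, "yaw": 0, "claw": 20},
    {"tx": 0, "ty": 0, "tz": 0.001, "yaw": 0, "claw": 20}
  ]
}}

```text
t: 21.12
tool_pos: [496.5, -70.8, 23.8]
orientation: [0.0, 0.612, 0.791, 0.0]
ft_force: [-0.0, -0.2, -0.5]
grip_width: 0.311
grasp_force: 15.0
```

Request:
{"method": "jog_arm", "body": {
  "increments": [
    {"tx": 0, "ty": 0, "tz": 0.0004, "yaw": 0, "claw": 20},
    {"tx": 0, "ty": 0, "tz": 0.0008, "yaw": 0, "claw": 20},
    {"tx": 0, "ty": 0, "tz": 0.0008, "yaw": 0, "claw": 20}
  ]
}}

```text
t: 21.5
tool_pos: [496.6, -70.8, 23.7]
orientation: [0.0, 0.612, 0.791, 0.0]
ft_force: [-2.8, 0.8, 10.4]
grip_width: 0.312
grasp_force: 15.0
```

```bash
python3 -c "
from h import *
s=sense();print(s['t'],s['tool_pos'],s['grip_width']*88,s['ft_force'],s['moment'])
c=shot('wrist','w14.png');g=cv2.cvtColor(c['img'],cv2.COLOR_BGR2GRAY).astype(int)
print('v',g[185:225,262]);print('v',g[185:225,252])"
```

```text
21.5 [496.56106353 -70.79318332  23.71494384] 27.437119923906828 [-2.81429641  0.78689482 10.41703038] [ 0.0474944   0.51981337 -0.02167743]
v [112 115 124 130 136 135 133 131 130 126 122 124 103  69  81 109 124 130
 130 130 128 129 129 129 129 130 129 129 129 129 128 128 129 130 129 128
 129 129 129 129]
v [110 115 124 131 136 134 133 132 129 129 123 120 112 109 111 111 123 131
 128 129 129 128 129 129 130 129 130 129 130 128 130 130 129 129 130 128
 128 128 129 129]
```

The cartridge sits on the floor at exactly the expected height. I'll release gently and rise.

Request:
{"method": "jog_arm", "body": {
  "increments": [
    {"tx": 0, "ty": 0, "tz": -0.0007, "yaw": 0, "claw": 20},
    {"tx": 0, "ty": 0, "tz": -0.0007, "yaw": 0, "claw": 33},
    {"tx": 0, "ty": 0, "tz": -0.0007, "yaw": 0, "claw": 37},
    {"tx": 0, "ty": 0, "tz": -0.0007, "yaw": 0, "claw": 40},
    {"tx": 0, "ty": 0, "tz": -0.0007, "yaw": 0, "claw": 40},
    {"tx": 0, "ty": 0, "tz": -0.004, "yaw": 0, "claw": 40},
    {"tx": 0, "ty": 0, "tz": -0.01, "yaw": 0, "claw": 40},
    {"tx": 0, "ty": 0, "tz": -0.025, "yaw": 0, "claw": 40},
    {"tx": -0.02, "ty": 0, "tz": -0.05, "yaw": 0, "claw": 40},
    {"tx": -0.05, "ty": 0, "tz": -0.08, "yaw": 0, "claw": 40},
    {"tx": -0.08, "ty": 0, "tz": -0.125, "yaw": 0, "claw": 40},
    {"tx": -0.086, "ty": 0, "tz": -0.126, "yaw": 0, "claw": 40},
    {"tx": -0.086, "ty": 0, "tz": -0.126, "yaw": 0, "claw": 40}
  ]
}}

```text
t: 23.18
tool_pos: [517.6, -153.8, 148.4]
orientation: [-0.001, 0.612, 0.791, -0.0]
ft_force: [0.8, 0.3, 0.4]
grip_width: 0.397
grasp_force: 0.0
```

```bash
python3 -c "
from h import *
s=sense();print(s['t'],s['tool_pos'],s['grip_width']*88,s['ft_force'])
c=shot('wrist','w15.png');d=shot('scene','scene15.png')
H=np.zeros((600,800,3),np.uint8)
H[:400]=cv2.resize(c['img'][10:170,140:460],(800,400),interpolation=2)
H[400:,:400]=cv2.resize(d['img'][230:290,150:270],(400,200),interpolation=2)
H[400:,400:]=cv2.resize(d['img'][180:230,265:365],(400,200),interpolation=2)
cv2.imwrite('pics/c15.png',H)"
```

```text
23.175 [ 517.64234804 -153.84328996  148.43976577] 34.975943440752836 [0.75970819 0.28017511 0.42483563]
```

View pics/c15.png

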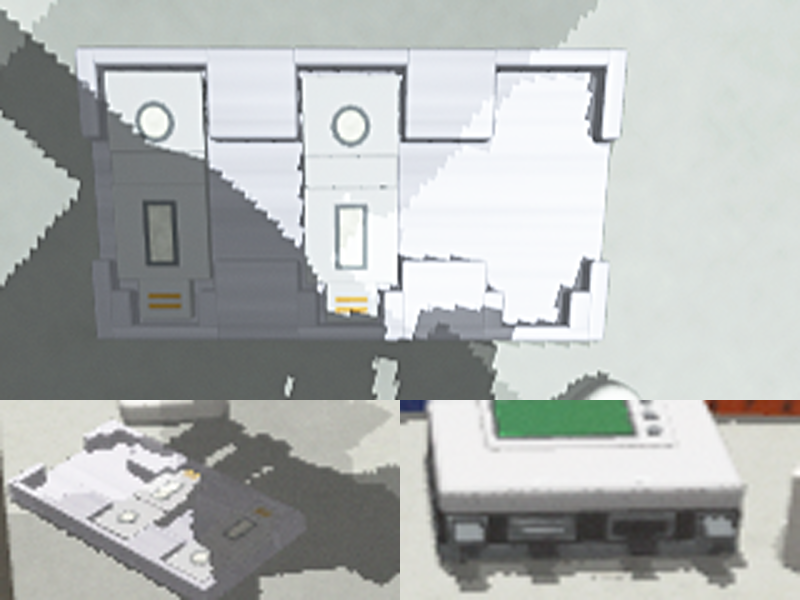

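The spent cartridge lies flat in the middle compartment with its nose in the narrow end (circle at crop 350,125, gold contacts at 350,303). It sits about 2 mm further toward the tray's +x than the filed one, which is within the 5 mm allowed. Both ejectors are back out and the plug is in place. Handing in.

```bash
python3 -c "
from h import *
print(hand_in())"
```

```text
the job is handed in; nothing more can be done
None
```

I ejected the spent cartridge, drew it out and laid it flat in the tray's middle compartment, nose in the narrow end; the job was handed in at about 23 s, and the interface returned no verdict.

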